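Step the load dial up four clicks and start the test

ROBOT

A 6-joint arm with a two-finger parallel gripper is mounted at the origin on the work surface. World frame = base frame: x ahead of the robot, y to its left, z up, the work surface at z = 0. Lengths are in mm, angles in rad, forces in N, time in s.
With the tool pointing down it reaches from about 350 to 975 mm from the base axis. Payload 7.1 kg.
Tool frame: the origin (TCP) lies at the centre of the arm's flange, where the gripper is bolted on; the fingertips stand 182 mm ahead of it and the grasp point (between the pads) lies 163 mm ahead of it; z points along the fingers, y is the line along which they close (so a half turn about z gives the same grasp; the last joint's range is limited). The gripper opens to 88 mm and grips with 3 to 60 N. Pads are 20 mm wide; open, the fingers measure 115 mm over their backs; the gripper's body (75 mm by 178 mm) begins 61 mm behind the grasp point.
Start: joints at [-1.361, 0.423, 1.63, -0, 1.089, -0.019], TCP at [141.775, -608.692, 404.675] pointing down, gripper open.
Joint ranges: [-3, 3], [-0.9, 2.11], [0.09, 2.58], [-1.31, 4.45], [0.11, 2.69], [-2.54, 2.54]. Speed limits (rad/s): [2.39, 2.39, 3.01, 3.14, 3.14, 3.14].

INTERFACE

Orientations are given as a rotation vector (axis times angle).
In Python, from workcell import readout, get_image, ctrl gives the robot as it stands.
- The arm moves only by the tool step_arm, never from a script. Its argument "targets" is a list that holds one entry, the list of rows, each a list of 7 numbers: the shift along the world's x, y, z as a fraction of full scale, then the turn, a rotation vector about the world's x, y, z as a fraction of full scale, then the opening, from 0 (shut) to 1 (fully open). In form: [[[dx, dy, dz, wx, wy, wz, claw], ...]]. A call has exactly 5 rows; each row shifts and turns the commanded pose from where the row before left it; what a row does not reach is not made up. Full scale, the value 1, is 0.05 m for a shift and 4 degrees for a turn. A row lasts 1/8 s, in which the tool goes at most 62.5 mm and 10.7 degrees, less where a joint would pass 70% of its speed; a pose out of reach is approached as far as the arm can. A call with a number of a shift or a turn outside -1 to 1 is refused whole. A call with a gripper value outside its range is refused whole. The fingers move at their own pace and stop on an object; the grip force is fixed at half the most. Time passes only in rows, so rows that do not move let the fingers close, or fill a call up. It gives the time, the measured TCP pose, the force, the opening and the grip force at its end, in the units of the state.
- readout.get_obs(): the state, without advancing time (a new reading comes with each control period).
- get_image(name): name is "scene" or "top" or "wrist"; returns a dict with "pixels" (400x640x3 uint8, red, green, blue), "intrinsics" (3x3 intrinsics, pixels), "extrinsics" (4x4, takes a point from world to camera coordinates). Camera axes: x right, y down, z forward; pixel columns grow to the right and rows downward; lengths in mm; the calibration is good to about 2 mm. The wrist camera is an equidistant fisheye: a pixel r from the principal point sees the ray r / f radians off the axis. A picture is of the moment at which its call begins. There is no depth.
- ctrl.close_job(): hands the job in; it is judged then, once.
The state is a dict: "t": time; "qpos": joint angles; "qvel": joint speeds; "joint_torque": joint torques, N m; "ee_pos": TCP position; "orientation": TCP orientation; "ft_force": force on the tool from outside, world axes, zero at the start; "moment": the same for the moment, N m; "width": finger opening in mm; "grasp_force": force on a finger pad.
Only numpy, scipy, OpenCV 4.12 (cv2) and the standard library are available. Lean on these libraries where they do the work, as an engineer would, in place of code of your own. Each camera call takes 0.05 s, during which the arm holds its last target. There are 200 camera calls.

TASK

Reach into the finger notch of the black load dial and push the dial round clockwise (seen from above) by exactly four clicks from where it stands, counting them, without overrunning into a fifth click or turning it back the other way past its starting click. Then press the green start button fully down with a fingertip and let it come up again. Only touch and push: leave the steel block, the red specimen mount and the small bottle where they stand, and finish with the hand clear.

Things in the scene. Friction and masses are not known exactly. Their poses are not given: they have to be found in the camera images.
- selector: White load-selector case, fixed to the bench: 190 mm (its x) by 320 mm (its y) and 45 mm high; origin at the centre of its underside, on the bench. The dial and the start button sit on its flat top, one in each half of its length, in either order; the loose things stand on the bench around it.
- dial_axis (a point): Point on the dial's vertical turning axis, at the level of the dial's top face (85 mm above the bench). The dial is a black disc of 110 mm diameter and 30 mm height, standing on a fixed dark steel collar of 136 mm diameter whose top is 55 mm above the bench and carries 18 white ticks, one every 20 degrees. A white line on the dial's top points away from the notch.
- notch (a point): Point on the orange floor of the dial's finger notch, on the notch's centre line, 40 mm from the dial's axis; it turns with the dial. The notch is open at the top and at the rim, 46 mm wide between two parallel upright walls, 22 mm deep (floor 63 mm, top 85 mm above the bench), and runs radially from a flat inner wall 20 mm from the axis to the rim at 55 mm. Its x axis points outward along the notch (from the dial's axis), its z up.
- dial (a joint): Angle of the dial, rad, 0 at the start, growing clockwise seen from above; end stops at -60 and +200 degrees. Clicks are 20 degrees (0.349 rad) apart, so four clicks are 80 degrees (1.396 rad). Between clicks a sprung mechanism resists with up to about 0.12 to 0.16 N m (3 to 4 N at the notch point), strongest about a quarter of the way, passes over at half way (10 degrees) and then snaps the dial forward by itself into the next click, where it stays when let go.
- start (a joint): Travel of the start button, m: 0 up, 0.006 fully down. It springs back up; it starts to give at about 1.5 N and is fully down at about 5 N.
- start_top (a point): Centre of the top face of the green round start button (30 mm diameter, upright, pressed straight down) in a grey ring of 46 mm diameter; at rest the top face is 67 mm above the bench, 22 mm above the case.
- test_block: Loose round steel hardness test block, 60 mm diameter, 14 mm high, standing on the bench; origin at the centre of its underside. To be left alone.
- mount: Loose red round specimen mount, 30 mm diameter, 18 mm high, standing on the bench; origin at the centre of its underside. To be left alone.
- oil_bottle: Small loose amber bottle with a black cap, 32 mm diameter, 65 mm high, standing upright on the bench; origin at the centre of its underside. To be left alone.

How it is judged (in metres and radians):
On the way, in this order (a step that is already met when the one before it is completed fails the run):
1. the dial rests on the fourth click, the start button still up (value of joint dial between 1.29154 and 1.50098 rad and value of joint start below 0.002 m), for 0.2 s.
2. the start button is pressed fully down with the dial on the fourth click (value of joint dial between 1.29154 and 1.50098 rad and value of joint start above 0.005 m), for 0.05 s.
At the end, for the whole second after the job is handed in: The dial rests four clicks clockwise of its start (80 degrees, within 6 degrees), the start button has been pressed fully down (over 5 of 6 mm) after that and is up again, and the three loose things are within 15 mm of where they stood, the bottle upright (value of joint dial between 1.29154 and 1.50098 rad and velocity of joint dial between -0.05 and 0.05 rad/s and value of joint start below 0.0015 m and distance of each of test_block, mount, oil_bottle from where it was at the start of the episode below 0.015 m and angle between oil_bottle's own z axis and vertical below 0.15 rad); the robot touches nothing.
It fails at once if the dial overruns the fourth click (past 92 degrees) (value of joint dial above 1.6057 rad).
It fails at once if the dial is turned anticlockwise out of its starting click (past -12 degrees) (value of joint dial below -0.20944 rad).
It fails at once if the start button is pressed (over 3 mm) while the dial is not on the fourth click (value of joint start above 0.003 m and not (value of joint dial between 1.25664 and 1.53589 rad)).
It fails at once if the steel block, the red mount or the bottle is moved by more than 15 mm (distance of any of test_block, mount, oil_bottle from where it was at the start of the episode above 0.015 m).
It also fails if it takes over 54 s, if anything falls off the work surface, if the arm or the gripper's body presses on something with over 40 N, if the wrist force passes 120 N, or if a joint passes its speed limit or range.

## Working session

There is one attempt and no reset: what is moved stays moved. The work goes in short steps, Python scripts to look and compute and a tool call to move; the robot and the scene stay as the last step left them, time stands still between calls to the robot, and variables do not carry over. Pictures are saved under pics/ and viewed, at most 10 in all, crops included, and the job is handed in when it is done.

Besides the shell and the picture viewer there is one more tool, called after "Request:" by a JSON object that holds its "method" and its "body". step_arm: Moves the arm, as the interface text tells. Shift numbers are shares of 0.05 m and turn numbers shares of 4 degrees, none past 1 either way. Its arguments: {"type":"object","properties":{"targets":{"type":"array"}},"required":["targets"]}

```bash
mkdir -p pics
python3 - <<'E'
from workcell import readout,get_image
import cv2,numpy as np
o=readout.get_obs();print(o)
for n in("top","scene"):
    d=get_image(n);cv2.imwrite(f"pics/{n}0.png",d["pixels"][:,:,::-1]);print(n,d["intrinsics"],d["extrinsics"])
E
```

```text
{'t': 0.0, 'qpos': array([-1.36097610e+00,  4.23832526e-01,  1.63072091e+00, -4.71063048e-05,
        1.08860223e+00, -1.90076858e-02]), 'qvel': array([ 0.00068377,  0.00034697, -0.00204669,  0.00115296, -0.00103137,
       -0.00168912]), 'joint_torque': array([ 9.06622827e-04, -5.44615209e+01, -2.73660582e+01,  6.45204051e-02,
        2.27698224e-02, -1.35152322e-04]), 'ee_pos': array([ 141.72654992, -608.41705758,  403.89453139]), 'orientation': array([-3.11950677e+00, -3.58515290e-01,  2.98968100e-04]), 'ft_force': array([-0.45627516, -0.21089612,  0.41056272]), 'moment': array([-0.04485332,  0.0541695 ,  0.0499363 ]), 'grasp_force': 0.0, 'width': 87.7876678242205}
top [[365.95329084   0.         319.51044768]
 [  0.         365.95329084 195.57979187]
 [  0.           0.           1.        ]] [[ 2.76175547e-02 -9.98794926e-01 -4.05705094e-02  4.02403663e+01]
 [-9.97893161e-01 -2.51635790e-02 -5.97999383e-02  5.49323677e+02]
 [ 5.87069758e-02  4.21365619e-02 -9.97385583e-01  7.19295480e+02]
 [ 0.00000000e+00  0.00000000e+00  0.00000000e+00  1.00000000e+00]]
scene [[488.04272615   0.         315.25639906]
 [  0.         488.04272615 199.55043973]
 [  0.           0.           1.        ]] [[ 2.04484734e-01  9.78852632e-01 -5.78958279e-03 -1.50595135e+02]
 [ 7.13404318e-01 -1.53076542e-01 -6.83828817e-01 -3.41512074e+02]
 [-6.70253886e-01  1.35702240e-01 -7.29619510e-01  1.46546851e+03]
 [ 0.00000000e+00  0.00000000e+00  0.00000000e+00  1.00000000e+00]]
```

View pics/top0.png

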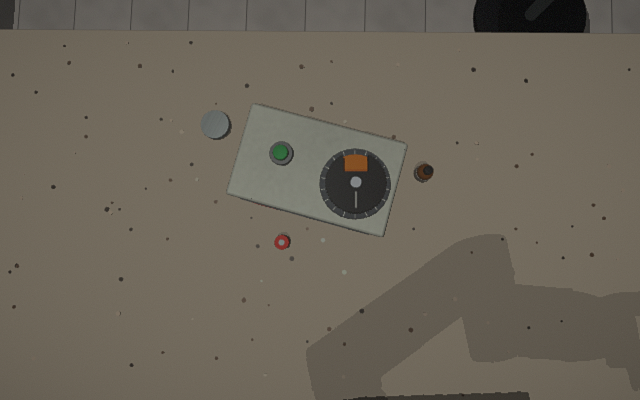

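View pics/scene0.png

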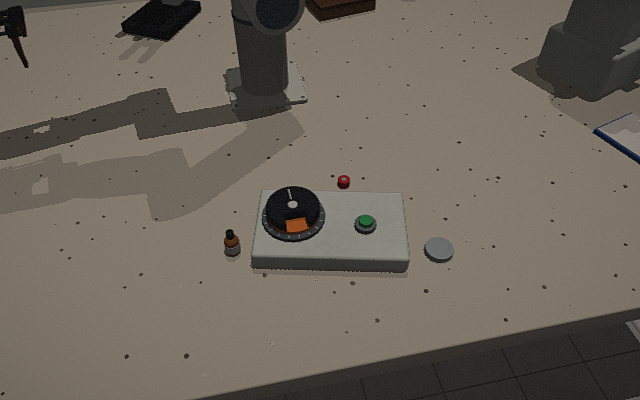

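The top view shows the dial at about (355,184), its orange notch at (356,163) pointing to +x, and the green button at (281,153). The scene view shows the same layout: bottle beyond the dial, red mount on the near side, steel block past the button end.

```bash
cat > h.py <<'E'
import cv2,numpy as np
from workcell import readout,get_image
from scipy.spatial.transform import Rotation as R
def ray(d,uv,z):
    K,E=d["intrinsics"],d["extrinsics"];Rm,t=E[:3,:3],E[:3,3];c=-Rm.T@t
    v=Rm.T@np.linalg.solve(K,[uv[0],uv[1],1]);return (c+v*(z-c[2])/v[2])[:2]
def blob(d,lo,hi,roi=None):
    h=cv2.cvtColor(d["pixels"],cv2.COLOR_RGB2HSV);m=cv2.inRange(h,lo,hi)
    cs,_=cv2.findContours(m,0,2);c=max(cs,key=cv2.contourArea);M=cv2.moments(c)
    return np.array([M["m10"],M["m01"]])/M["m00"],c
OR=((5,180,120),(16,255,255));GR=((45,100,40),(80,255,255))
E
python3 - <<'E'
from h import *
for n in("top","scene"):
    d=get_image(n)
    p,c=blob(d,*OR);q,g=blob(d,*GR)
    print(n,p,cv2.contourArea(c),"notch",ray(d,p,63),cv2.minAreaRect(c),"start",q,cv2.contourArea(g),ray(d,q,67))
    # hub + white line: light pixels on dial
    h=cv2.cvtColor(d["pixels"],cv2.COLOR_RGB2HSV)
    if n=="top":
        # dial black disc outline incl. collar
        m=((h[...,2]<75)).astype(np.uint8)
        m[:110]=0;m[250:]=0;m[:,:300]=0;m[:,405:]=0
        m=cv2.morphologyEx(m,cv2.MORPH_CLOSE,np.ones((5,5)))
        c=max(cv2.findContours(m,0,2)[0],key=cv2.contourArea);(cx,cy),r=cv2.minEnclosingCircle(c)
        print("collar",cx,cy,r,ray(d,(cx,cy),55), r/365*660)
        m=((h[...,2]>120)&(h[...,1]<60)).astype(np.uint8);k,l,s,cc=cv2.connectedComponentsWithStats(m)
        for i in range(1,k):
            if 330<cc[i][0]<380 and 160<cc[i][1]<212: print("light",s[i],cc[i],ray(d,cc[i],85))
    im=d["pixels"][:,:,::-1]
    x,y=(355,184) if n=="top" else (293,212)
    cv2.imwrite(f"pics/{n}crop.png",cv2.resize(im[y-50:y+50,x-50:x+50],(600,600),interpolation=2))
E
```

```text
top [355.5055371  162.73200443] 301.0 notch [609.26339986 -13.53684084] ((355.5, 162.5), (15.0, 21.0), 90.0) start [279.76384181 151.7220339 ] 147.5 [626.61779469 130.44300347]
collar 357.3481140136719 183.71202087402344 38.35083770751953 [570.3061314  -18.34405709] 69.34672023825449
light [351 177  10  10  83] [355.46987952 181.44578313] [571.55412727 -13.03126761]
light [375 207   1   1   1] [375. 207.] [525.88993518 -49.32199697]
scene [296.15934959 224.76829268] 205.0 notch [609.3194195  -13.41343542] ((296.7960205078125, 224.6280059814453), (12.253654479980469, 21.197927474975586), 79.69515228271484) start [365.44019139 219.8708134 ] 104.5 [629.67955621 129.01690934]
```

View pics/topcrop.png

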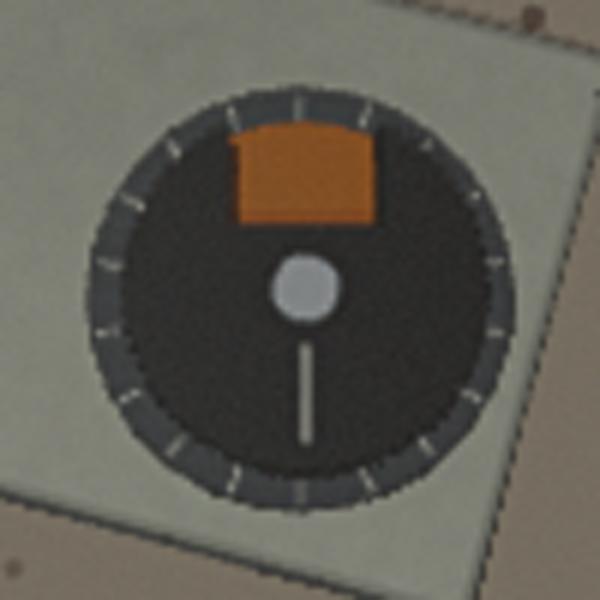

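The crop shows the notch pointing straight up the image (world +x, about 0°). The hub is at about (305,287) and the white line runs opposite the notch. By ray casting, the axis is at about (571,-13.5) and the button at about (628,130). I'll move above the notch with the hand shut and yaw it 77° so the closing line is radial.

Request:
{"method": "step_arm", "body": {"targets": [[[0.47, 0.6, -0.07, 0, 0, 0.96, 0], [0.47, 0.6, -0.07, 0, 0, 0.96, 0], [0.47, 0.6, -0.07, 0, 0, 0.96, 0], [0.47, 0.6, -0.07, 0, 0, 0.96, 0], [0.47, 0.6, -0.07, 0, 0, 0.96, 0]]]}}

```text
t: 0.82
ee_pos: [259.9, -457.6, 387.0]
orientation: [-3.017, -0.877, -0.0]
ft_force: [0.5, -0.5, 0.7]
width: 41.2
grasp_force: 0.0
```

Request:
{"method": "step_arm", "body": {"targets": [[[0.47, 0.6, -0.07, 0, 0, 0.96, 0], [0.47, 0.6, -0.07, 0, 0, 0.96, 0], [0.47, 0.6, -0.07, 0, 0, 0.96, 0], [0.47, 0.6, -0.07, 0, 0, 0.96, 0], [0.47, 0.6, -0.07, 0, 0, 0.96, 0]]]}}

```text
t: 1.45
ee_pos: [377.4, -307.6, 369.6]
orientation: [2.828, 1.368, 0.0]
ft_force: [0.4, -0.4, 0.6]
width: 0.3
grasp_force: 0.0
```

Request:
{"method": "step_arm", "body": {"targets": [[[0.47, 0.6, -0.07, 0, 0, 0.96, 0], [0.47, 0.6, -0.07, 0, 0, 0.96, 0], [0.47, 0.6, -0.07, 0, 0, 0.96, 0], [0.47, 0.6, -0.07, 0, 0, 0.96, 0], [0.47, 0.6, -0.07, 0, 0, 0.96, 0]]]}}

```text
t: 2.08
ee_pos: [494.9, -157.6, 352.0]
orientation: [-2.56, -1.821, 0.0]
ft_force: [0.1, -0.1, 0.8]
width: 0.4
grasp_force: 0.0
```

Request:
{"method": "step_arm", "body": {"targets": [[[0.4, 0.5, -0.07, 0, 0, 0.96, 0], [0.4, 0.5, -0.07, 0, 0, 0.96, 0], [0.4, 0.5, -0.07, 0, 0, 0.96, 0], [0.4, 0.5, -0.07, 0, 0, 0.96, 0], [0, 0, 0, 0, 0, 0, 0]]]}}

```text
t: 2.7
ee_pos: [575.1, -57.3, 337.8]
orientation: [-2.294, -2.147, -0.0]
ft_force: [0.4, -0.3, 0.3]
width: 0.2
grasp_force: 0.0
```

Request:
{"method": "step_arm", "body": {"targets": [[[0.36, 0.44, 0, 0, 0, 0.95, 0], [0.36, 0.44, 0, 0, 0, 0, 0], [0, 0, -0.35, 0, 0, 0, 0], [0, 0, -0.35, 0, 0, 0, 0], [0, 0, 0, 0, 0, 0, 0]]]}}

```text
t: 3.32
ee_pos: [608.7, -15.6, 300.7]
orientation: [-2.223, -2.215, 0.005]
ft_force: [0.0, 0.2, 0.4]
width: 0.5
grasp_force: 0.0
```

Run:
```python
from h import *
o=readout.get_obs();print(o["ee_pos"],o["orientation"],o["qpos"])
d=get_image("wrist");im=d["pixels"][:,:,::-1];cv2.imwrite("pics/w1.png",im)
K,E=d["intrinsics"],d["extrinsics"]
def wray(uv,z):
    x=np.array([(uv[0]-K[0,2])/K[0,0],(uv[1]-K[1,2])/K[1,1]]);r=np.hypot(*x)
    v=E[:3,:3].T@np.array([*(x/r*np.sin(r)),np.cos(r)]);c=-E[:3,:3].T@E[:3,3]
    return (c+v*(z-c[2])/v[2])[:2]
print(K,-E[:3,:3].T@E[:3,3])
p,c=blob(d,*OR);q,g=blob(d,*GR)
print(p,cv2.contourArea(c),wray(p,63),q,wray(q,67))
for b in cv2.boxPoints(cv2.minAreaRect(c)): print("corner",b,wray(b,63))
```

```text
[608.68844955 -15.61608796 300.74109388] [-2.22279771 -2.21500625  0.00545954] [-4.51644263e-02  5.32136918e-01  1.73120524e+00 -1.86978544e-04
  8.83242107e-01 -4.15340003e-02]
[[309.70691629   0.         312.72839164]
 [  0.         309.70691629 194.91032094]
 [  0.           0.           1.        ]] [608.59543627  59.66120649 279.96185858]
[313.55555556 326.66666667] 1.5 [ 607.52132251 -123.5026664 ] [339.66109606  15.02183077] [626.1517476 126.959871 ]
corner [312. 326.] [ 606.14180873 -122.70474597]
corner [315. 326.] [ 608.80604312 -122.70602954]
corner [315. 327.] [ 608.80599361 -123.90476365]
corner [312. 327.] [ 606.13573099 -123.90352722]
```

View pics/w1.png

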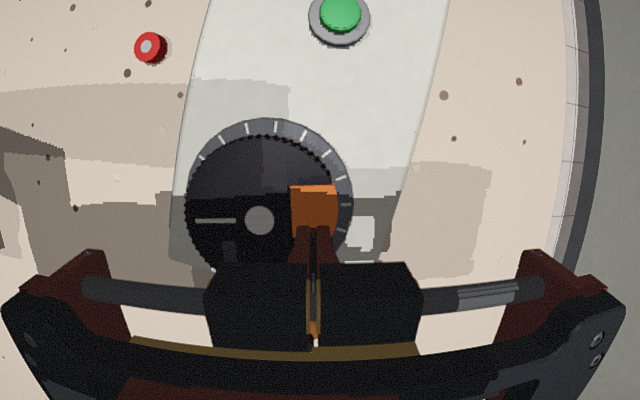

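The wrist view shows the hub at (259,220), the white line pointing left, the orange notch at about (291-337, 185-235) with the closed fingertips over it, and the button at (340,15). I'll cast these points.

Run:
```python
import numpy as np
from workcell import get_image
d=get_image("wrist");K,E=d["intrinsics"],d["extrinsics"]
def wray(uv,z):
    x=np.array([(uv[0]-K[0,2])/K[0,0],(uv[1]-K[1,2])/K[1,1]]);r=np.hypot(*x)
    v=E[:3,:3].T@np.array([*(x/r*np.sin(r)),np.cos(r)]);c=-E[:3,:3].T@E[:3,3]
    return (c+v*(z-c[2])/v[2])[:2].round(1)
print("hub",wray((259,220),85),wray((259,220),90),"line",wray((195,221),85),wray((235,221),85))
print("notch floor/upper wall inner,outer",wray((291,186),63),wray((337,186),63),"innerwall low",wray((291,235),63))
```

```text
hub [571.7 -13.4] [572.6 -11.6] line [524.5 -14.8] [554.6 -14.3]
notch floor/upper wall inner,outer [592.5   4.8] [626.    4.7] innerwall low [591.6 -33.8]
```

Request:
{"method": "step_arm", "body": {"targets": [[[0.07, 0.03, 0, 0, 0, 0, 0], [0, 0, -0.3, 0, 0, 0, 0], [0, 0, -0.3, 0, 0, 0, 0], [0, 0, -0.4, 0, 0, 0, 0], [0, 0, 0, 0, 0, 0, 0]]]}}

```text
t: 4.05
ee_pos: [612.8, -13.1, 250.6]
orientation: [-2.222, -2.217, 0.005]
ft_force: [0.4, -0.1, -0.2]
width: 0.6
grasp_force: 0.0
```

Run:
```python
from h import *
o=readout.get_obs();print(o["ee_pos"],o["ft_force"],o["moment"])
A=np.array([572,-14.]);P=[A+40*np.array([np.cos(t),-np.sin(t)]) for t in np.radians(np.arange(0,97,4))]
D=np.diff(P,axis=0)/50
for i,(x,y) in enumerate(D): print(f"{4*i+4}: [{x:.3f}, {y:.3f}, 0, 0, 0, -1, 0]",P[i+1].round(1))
```

```text
[612.77578346 -13.13639249 250.59663994] [ 0.43881511 -0.07006526 -0.20682971] [-0.05070602 -0.07854442 -0.01164895]
4: [-0.002, -0.056, 0, 0, 0, -1, 0] [611.9 -16.8]
8: [-0.006, -0.056, 0, 0, 0, -1, 0] [611.6 -19.6]
12: [-0.010, -0.055, 0, 0, 0, -1, 0] [611.1 -22.3]
16: [-0.014, -0.054, 0, 0, 0, -1, 0] [610.5 -25. ]
20: [-0.017, -0.053, 0, 0, 0, -1, 0] [609.6 -27.7]
24: [-0.021, -0.052, 0, 0, 0, -1, 0] [608.5 -30.3]
28: [-0.024, -0.050, 0, 0, 0, -1, 0] [607.3 -32.8]
32: [-0.028, -0.048, 0, 0, 0, -1, 0] [605.9 -35.2]
36: [-0.031, -0.046, 0, 0, 0, -1, 0] [604.4 -37.5]
40: [-0.034, -0.044, 0, 0, 0, -1, 0] [602.6 -39.7]
44: [-0.037, -0.041, 0, 0, 0, -1, 0] [600.8 -41.8]
48: [-0.040, -0.039, 0, 0, 0, -1, 0] [598.8 -43.7]
52: [-0.043, -0.036, 0, 0, 0, -1, 0] [596.6 -45.5]
56: [-0.045, -0.033, 0, 0, 0, -1, 0] [594.4 -47.2]
60: [-0.047, -0.030, 0, 0, 0, -1, 0] [592.  -48.6]
64: [-0.049, -0.026, 0, 0, 0, -1, 0] [589.5 -50. ]
68: [-0.051, -0.023, 0, 0, 0, -1, 0] [587.  -51.1]
72: [-0.052, -0.019, 0, 0, 0, -1, 0] [584.4 -52. ]
76: [-0.054, -0.015, 0, 0, 0, -1, 0] [581.7 -52.8]
80: [-0.055, -0.012, 0, 0, 0, -1, 0] [578.9 -53.4]
84: [-0.055, -0.008, 0, 0, 0, -1, 0] [576.2 -53.8]
88: [-0.056, -0.004, 0, 0, 0, -1, 0] [573.4 -54. ]
92: [-0.056, 0.000, 0, 0, 0, -1, 0] [570.6 -54. ]
96: [-0.056, 0.004, 0, 0, 0, -1, 0] [567.8 -53.8]
```

Request:
{"method": "step_arm", "body": {"targets": [[[-0.01, -0.06, 0, 0, 0, -1, 0], [-0.01, -0.06, 0, 0, 0, -1, 0], [-0.01, -0.06, 0, 0, 0, -1, 0], [-0.02, -0.055, 0, 0, 0, -1, 0], [-0.02, -0.055, 0, 0, 0, -1, 0]]]}}

```text
t: 4.68
ee_pos: [610.8, -27.5, 253.4]
orientation: [2.577, 1.796, 0.003]
ft_force: [1.1, 1.6, -0.7]
width: 0.4
grasp_force: 1.2
```

Request:
{"method": "step_arm", "body": {"targets": [[[-0.02, -0.05, 0, 0, 0, -1, 0], [-0.025, -0.05, 0, 0, 0, -1, 0], [-0.03, -0.05, 0, 0, 0, -1, 0], [-0.03, -0.045, 0, 0, 0, -1, 0], [-0.035, -0.045, 0, 0, 0, -1, 0]]]}}

```text
t: 5.3
ee_pos: [603.8, -39.5, 253.4]
orientation: [2.85, 1.321, 0.003]
ft_force: [2.1, 1.9, -1.3]
width: 0.3
grasp_force: 1.4
```

```bash
cat >> h.py <<'E'
def look(name):
    d=get_image("wrist");cv2.imwrite(f"pics/{name}.png",d["pixels"][:,:,::-1]);s=get_image("scene");t=get_image("top")
    a=s["pixels"][152:272,213:373,::-1];b=t["pixels"][124:244,275:435,::-1]
    cv2.imwrite(f"pics/{name}st.png",np.vstack([cv2.resize(x,(400,300),interpolation=2) for x in(a,b)]))
    o=readout.get_obs();print(o["ee_pos"].round(1),o["ft_force"].round(1),o["qpos"].round(2),"yaw",np.degrees(2*np.arctan2(o["orientation"][1],o["orientation"][0])))
    h=cv2.cvtColor(d["pixels"],cv2.COLOR_RGB2HSV)
E
python3 -c "
from h import *
look('a')"
```

```text
[603.6 -39.6 253.4] [ 1.9  0.6 -0.6] [-0.09  0.6   1.76  0.    0.79  0.61] yaw 49.93416356689175
```

View pics/ast.png

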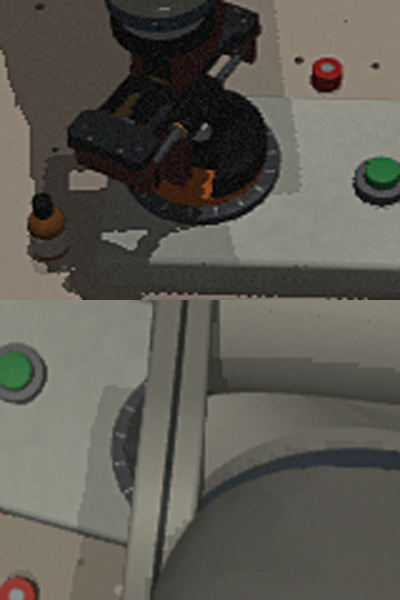

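The scene crop shows the fingers in the orange notch near (200,185) and the dial turning; the arm covers the dial from the top camera. I'll check the white line in the wrist view.

View pics/a.png

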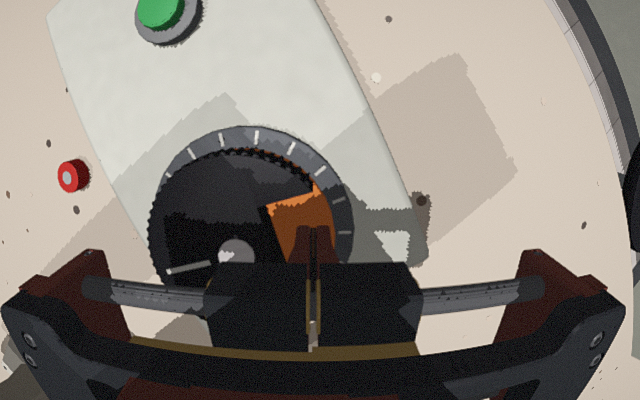

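The wrist view shows the hub at (237,252) and the white line from (212,262) to (167,272), with the fingers against the notch's clockwise wall.

```bash
cat >> h.py <<'E'
def wray(d,uv,z):
    K,E=d["intrinsics"],d["extrinsics"]
    x=np.array([(uv[0]-K[0,2])/K[0,0],(uv[1]-K[1,2])/K[1,1]]);r=np.hypot(*x)
    v=E[:3,:3].T@np.array([*(x/r*np.sin(r)),np.cos(r)]);c=-E[:3,:3].T@E[:3,3]
    return (c+v*(z-c[2])/v[2])[:2]
def line_angle(d,a,b,z=85):  # a inner, b outer end
    p,q=wray(d,a,z),wray(d,b,z);v=p-q;print(p.round(1),q.round(1),"dial cw deg",-np.degrees(np.arctan2(v[1],v[0])))
E
python3 -c "
from h import *
d=get_image('wrist');line_angle(d,(212,262),(167,272));print(wray(d,(237,252),85))"
```

```text
[556.6  -7.4] [527.7   5.5] dial cw deg 24.124526037573084
[572.69403647 -11.99269206]
```

Dial at about 25°, as predicted (it lags the tool by about 15°). I'll continue 40°.

Request:
{"method": "step_arm", "body": {"targets": [[[-0.04, -0.04, 0, 0, 0, -1, 0], [-0.04, -0.04, 0, 0, 0, -1, 0], [-0.045, -0.035, 0, 0, 0, -1, 0], [-0.045, -0.035, 0, 0, 0, -1, 0], [-0.05, -0.03, 0, 0, 0, -1, 0]]]}}

```text
t: 6.12
ee_pos: [592.6, -48.6, 253.3]
orientation: [3.036, 0.808, 0.002]
ft_force: [3.2, 3.0, -2.0]
width: 0.2
grasp_force: 1.5
```

Request:
{"method": "step_arm", "body": {"targets": [[[-0.05, -0.025, 0, 0, 0, -1, 0], [-0.05, -0.025, 0, 0, 0, -1, 0], [-0.055, -0.02, 0, 0, 0, -1, 0], [-0.055, -0.015, 0, 0, 0, -1, 0], [-0.055, -0.01, 0, 0, 0, -1, 0]]]}}

```text
t: 6.75
ee_pos: [579.5, -53.5, 253.4]
orientation: [3.13, 0.269, 0.003]
ft_force: [4.2, -0.1, -2.1]
width: 0.2
grasp_force: 1.4
```

```bash
python3 -c "
from h import *
look('b')"
```

```text
[579.3 -53.5 253.4] [ 1.   0.2 -0.3] [-0.11  0.57  1.81 -0.    0.76  1.28] yaw 9.990995818118074
```

View pics/b.png

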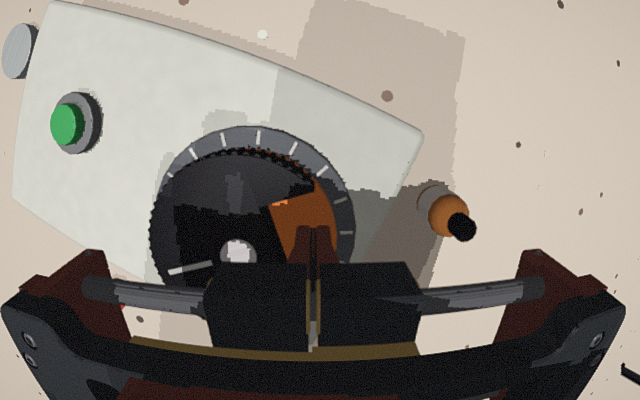

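In the wrist view the hub is at (238,252) and the line again runs from about (212,263) to (168,273), so the dial stands near 65°. The fingers are still on the wall. I'll push 10° more, past the 70° tip-over.

Request:
{"method": "step_arm", "body": {"targets": [[[-0.055, -0.01, 0, 0, 0, -0.9, 0], [-0.055, 0, 0, 0, 0, -0.9, 0], [-0.05, 0, 0, 0, 0, -0.8, 0], [0, 0, 0, 0, 0, 0, 0], [0, 0, 0, 0, 0, 0, 0]]]}}

```text
t: 7.52
ee_pos: [571.0, -53.9, 253.1]
orientation: [-3.142, 0.011, 0.001]
ft_force: [-0.4, -0.1, 0.5]
width: 0.5
grasp_force: 0.0
```

```bash
python3 -c "
from h import *
d=get_image('wrist');line_angle(d,(212,263),(168,273))
look('c')
g=cv2.imread('pics/c.png')
m=cv2.inRange(cv2.cvtColor(g,40),(0,0,130),(180,70,255));m[:,:160]=0;m[:225]=0;m[285:]=0;m[:,262:]=0
for c in cv2.findContours(m,0,2)[0]:
  if cv2.contourArea(c)>15: print(cv2.boundingRect(c),cv2.minAreaRect(c))"
```

```text
[564.5   3.1] [556.   32.9] dial cw deg 74.11752505422886
[571.1 -54.  253.2] [-1.3  0.3 -0.1] [-0.11  0.56  1.83 -0.    0.75  1.46] yaw -0.49072056611753156
(160, 275, 6, 10) ((160.99232482910156, 280.3615417480469), (10.294882774353027, 4.34121561050415), 60.2551155090332)
(166, 260, 17, 8) ((174.16761779785156, 263.5895690917969), (5.1699442863464355, 16.270118713378906), 81.25383758544922)
(230, 238, 21, 25) ((240.0, 250.0), (24.0, 20.0), 90.0)
```

View pics/c.png

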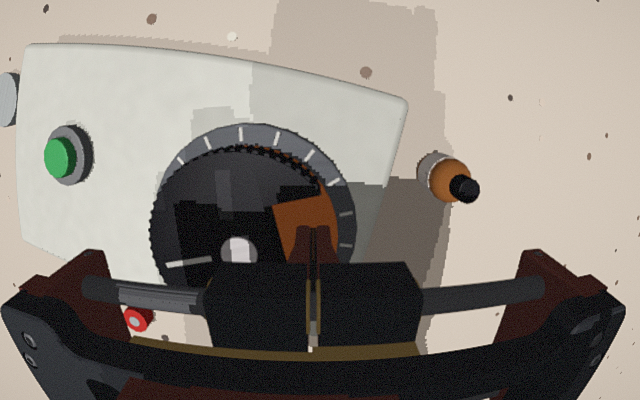

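The wrist view shows the white line now from (210,259) to (166,265), the force gone and a gap opening to the wall, so the dial snapped forward. I'll confirm the angle, then back off 3 mm and lift.

```bash
python3 -c "
from h import *
d=get_image('wrist');line_angle(d,(210,259),(166,265))"
```

```text
[567.2   3.9] [561.6  33.1] dial cw deg 79.29134605730364
```

Request:
{"method": "step_arm", "body": {"targets": [[[0.06, 0, 0, 0, 0, 0, 0], [0, 0, 0.3, 0, 0, 0, 0], [0, 0, 0.6, 0, 0, 0, 0], [0, 0, 0.6, 0, 0, 0, 0], [0, 0, 0, 0, 0, 0, 0]]]}}

```text
t: 8.4
ee_pos: [575.0, -54.0, 331.4]
orientation: [3.141, -0.014, 0.009]
ft_force: [0.5, -0.7, -0.6]
width: 0.4
grasp_force: 0.0
```

Request:
{"method": "step_arm", "body": {"targets": [[[0.15, 0.8, 0, 0, 0, 0, 0], [0.15, 0.8, 0, 0, 0, 0, 0], [0.15, 0.8, 0, 0, 0, 0, 0], [0.15, 0.8, 0, 0, 0, 0, 0], [0, 0, 0, 0, 0, 0, 0]]]}}

```text
t: 9.02
ee_pos: [604.0, 108.3, 327.6]
orientation: [-3.141, 0.009, 0.001]
ft_force: [-0.7, -0.7, -0.7]
width: 0.3
grasp_force: 0.0
```

```bash
python3 -c "
from h import *
look('e')
d=get_image('wrist');q,g=blob(d,*GR);print(q,cv2.contourArea(g),cv2.boundingRect(g),wray(d,q,67))
s=get_image('scene');p,c=blob(s,*OR);print(p,ray(s,p,63))
w=d['pixels'][:,:,::-1]
cv2.imwrite('pics/e2.png',np.hstack([cv2.resize(w,(480,300)),cv2.resize(s['pixels'][152:272,213:333,::-1],(300,300),interpolation=2)]))"
```

```text
[603.6 105.5 327.6] [-0.4 -0.5 -0.5] [ 0.15  0.5   1.71 -0.    0.93  1.73] yaw -0.5290642426454839
[282.5275149  173.11233789] 951.0 (264, 155, 37, 36) [627.90449411 129.85047171]
[274.3372093  214.94573643] [573.06532702 -53.55826256]
```

View pics/e2.png

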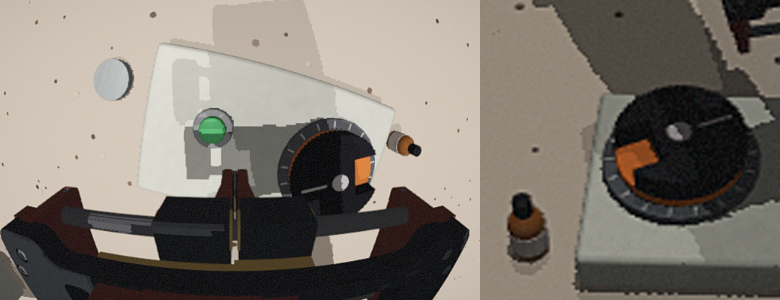

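The wrist view (left) shows the button at (211,128) in its grey ring, which casts to (628,130). The dial's notch is at (363,170), with the white line opposite; the line measures about 80°, the fourth click. I'll go over the button and press.

Request:
{"method": "step_arm", "body": {"targets": [[[0.25, 0.25, 0, 0, 0, 0, 0], [0.24, 0.24, -0.3, 0, 0, 0, 0], [0, 0, -0.5, 0, 0, 0, 0], [0, 0, -0.5, 0, 0, 0, 0], [0, 0, 0, 0, 0, 0, 0]]]}}

```text
t: 9.9
ee_pos: [628.4, 130.5, 261.3]
orientation: [3.141, -0.015, -0.005]
ft_force: [-1.5, -0.2, 0.8]
width: 0.4
grasp_force: 0.0
```

Request:
{"method": "step_arm", "body": {"targets": [[[0, 0, -0.2, 0, 0, 0, 0], [0, 0, -0.08, 0, 0, 0, 0], [0, 0, -0.06, 0, 0, 0, 0], [0, 0, -0.04, 0, 0, 0, 0], [0, 0, 0, 0, 0, 0, 0]]]}}

```text
t: 10.52
ee_pos: [628.8, 130.6, 244.7]
orientation: [-3.141, 0.014, -0.002]
ft_force: [-0.1, 0.0, 4.0]
width: 0.3
grasp_force: 2.0
```

Request:
{"method": "step_arm", "body": {"targets": [[[0, 0, -0.04, 0, 0, 0, 0], [0, 0, -0.04, 0, 0, 0, 0], [0, 0, 0, 0, 0, 0, 0], [0, 0, 0, 0, 0, 0, 0], [0, 0, 0, 0, 0, 0, 0]]]}}

```text
t: 11.15
ee_pos: [628.9, 130.6, 243.0]
orientation: [-3.141, 0.014, -0.002]
ft_force: [-7.6, -2.2, 24.0]
width: 0.2
grasp_force: 12.1
```

Force has risen to 24 N against the stop, so the button is fully down. I'll lift clear.

Request:
{"method": "step_arm", "body": {"targets": [[[0, 0, 0.1, 0, 0, 0, 0], [0, 0, 0.4, 0, 0, 0, 0], [0, 0, 0.8, 0, 0, 0, 0], [0, 0, 0.8, 0, 0, 0, 0], [0, 0, 0, 0, 0, 0, 0]]]}}

```text
t: 11.78
ee_pos: [629.5, 130.8, 349.3]
orientation: [-3.14, 0.015, -0.01]
ft_force: [0.1, 0.0, -0.4]
width: 0.3
grasp_force: 0.0
```

Request:
{"method": "step_arm", "body": {"targets": [[[0, 0, 0.4, 0, 0, 0, 0], [0, 0, 0, 0, 0, 0, 0], [0, 0, 0, 0, 0, 0, 0], [0, 0, 0, 0, 0, 0, 0], [0, 0, 0, 0, 0, 0, 0]]]}}

```text
t: 12.4
ee_pos: [628.4, 130.5, 364.5]
orientation: [3.141, -0.015, -0.002]
ft_force: [0.3, 0.2, 0.4]
width: 0.1
grasp_force: 0.0
```

```bash
python3 -c "
from h import *
s=get_image('scene');print(blob(s,*OR)[0],blob(s,*GR)[0])
d=get_image('wrist')
cv2.imwrite('pics/f.png',np.hstack([cv2.resize(d['pixels'][:,:,::-1],(480,300)),cv2.resize(s['pixels'][152:272,213:333,::-1],(300,300),interpolation=2)]))"
```

```text
[274.38076923 214.95769231] [365.32506887 220.74793388]
```

View pics/f.png

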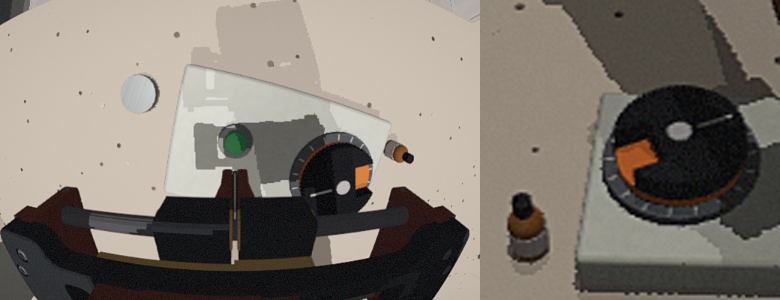

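The views show the dial unchanged (orange at (274,215) in the scene image), the button up at (365,221), the bottle and steel block standing where they were, and the hand clear. I'm handing in.

```bash
python3 -c "
from workcell import ctrl
print(ctrl.close_job())"
```

```text
the job is handed in; nothing more can be done
None
```

I turned the dial four clicks clockwise (about 80° in the wrist image), pressed the start button fully down and let it come back up, and handed the job in at about 12.5 s with the hand clear; no verdict was returned.

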